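# Hold a spring clip open over the recipe card

### The job

Take the steel spring clip by its two handles, lift it up and off its hook on the little wooden rail, and bring it to the recipe stand. Squeeze it wide open and lower it over the middle of the top edge of the card and its backboard, so that the edge is well inside the mouth, and finish holding it there, gaping, with neither jaw touching the card or board: I want to straighten the card before the clip bites. Do not shift the recipe stand, and leave the pastry cutter, the moka pot, the tin and the honey jar where they are.

Things in the scene. Friction and masses are not known exactly. Their poses are not given: they have to be found in the camera images.
- clip: Steel spring clip, 100 g: two plates on a hollow coil spring (bore 19 mm, outside 24, length 26). Origin: coil centre. x: bore and hinge axis; z: up along the handles; y: plate to plate. Hangs handles up, jaws down to 56 mm below the origin; jaws 42 mm wide along x. A half turn about z looks the same. This frame belongs to the plate on +y and leans 0.235 rad about x when fully squeezed.
- clip_jaw (a joint): Opening of the clip, rad: 0 with jaws shut, 0.47 squeezed to the stop, where the handles are parallel, 28 mm over their outer faces, and the lips gape 25 mm (53 mm per rad) with their lowest points 55 mm below the coil centre. The spring shuts it; squeezing takes 3 N at the start, 9 N at the stop; more grip does no harm.
- clip_grip (a point): Midway between the two handles, 36 mm above the coil centre: where to take the clip, closing along the clip's y. Handles are 26 mm wide along x and reach 48 mm above the coil centre; at rest their outer faces are 43 mm apart here, 50 mm at the top. Squeezing them turns each plate 0.235 rad about the coil and spreads the jaws.
- clip_tip_a (a point): Lip (a 5 mm round bar along x) at the lower end of the jaw plate on the clip's +y side; the point is the centre of the bar.
- clip_tip_b (a point): The same on the other jaw plate, on the -y side.
- rail: Fixed wooden stand: foot 90 x 270 x 18 mm, two posts, crossbar along its y, 138 to 162 mm high, front face at x = +1 mm. Origin: centre of the foot's underside. Two level steel hooks stick out to -x. The clip hangs on one (which one varies), the pastry cutter on the other, the clip's x along the rail's x, its coil centre about 40 mm in front of the origin and 143 mm high.
- hook_left (a point): Point on the axis of the hook at the rail's y = +80 mm, 150 mm high, 40 mm in front of the rail's origin. The 5 mm rod ends 67 mm in front of the origin in an upturned tip, 6 mm above the rod's top. The clip's coil clears the tip when lifted 10 mm (6 to 14) from where it hangs and drawn along the rail's -x by 45 mm or more.
- hook_right (a point): The same on the other hook, at the rail's y = -80 mm.
- cutter: Round steel pastry cutter, a thin ring 62 mm across and 24 mm long, hanging on the other hook. Origin: centre of the ring. Leave it there.
- stand: Loose recipe stand, 0.5 kg: wooden foot 70 x 170 x 18 mm with an upright thin backboard 160 mm long (along y) and a stiff paper card 150 mm long against its front (-x) face, tops flush at height 126 mm; card and board are 5 mm thick together. Origin: centre of the underside of the foot; the card faces -x.
- card_edge (a point): Middle of the top edge of card and backboard, half-way through their joint thickness of 5 mm. Axes as the stand's: x is square to the card, y runs along the edge, z up.
- moka: Aluminium moka pot, 98 x 155 x 174 mm, origin at the centre of its underside. Leave alone.
- tin: Small food tin, 75 mm across, 58 mm tall, origin at the centre of its underside. Leave alone.
- honey: Honey jar, 65 mm across, 100 mm tall, origin at the centre of its underside. Leave alone.

How it is judged:
By the outcome, as a careful person would: the job done as asked, in the order asked, and still so for the second after the job is handed in, while the arm keeps its last pose, push and grip.
It also fails if it takes over 35 s, if anything falls off the work surface, if the arm or the gripper's body presses on something with over 40 N, if the wrist force passes 120 N, or if a joint passes its speed limit or range.

### The arm

A 7-joint arm with a two-finger parallel gripper is mounted at the origin on a cart in front of the work surface, level with it; the furniture and walls round the work are solid. World frame = base frame: x ahead of the robot, y to its left, z up, the work surface at z = 0. Lengths are in mm, angles in rad, forces in N, time in s.
With the tool pointing down it reaches from about 400 to 900 mm from the base axis. Payload 5.6 kg.
Tool frame: the origin (TCP) lies at the very end of the fingers, on their centre line; the grasp point (between the pads) lies 19 mm behind it; z points along the fingers, y is the line along which they close (so a half turn about z gives the same grasp; the last joint's range is limited). The gripper opens to 92 mm and grips with 3 to 60 N. Pads are 20 mm wide; open, the fingers measure 128 mm over their backs; the gripper's body (75 mm by 189 mm) begins 69 mm behind the grasp point.
Start: joints at [1.065, 0.468, -0.012, 1.603, 0.006, 1.071, -0.056], TCP at [290.158, -581.651, 214.592] pointing down, gripper open.
Joint ranges: [-2.53, 2.53], [-0.31, 2.02], [-1.57, 1.55], [0.28, 2.44], [-1.29, 4.43], [0.15, 1.84], [-2.92, 2.92]. Speed limits (rad/s): [2.57, 2.57, 3.14, 3.14, 3.14, 3.14, 3.14].

### API

Orientations are given as a unit quaternion [w, x, y, z].
In Python, from bench import arm gives the robot as it stands.
- The arm moves only by the tool carry_out, never from a script. Its argument "increments" is text: rows parted by semicolons, each of 5 numbers parted by spaces: the gripper's target within -1 to 1 (shut at 1, half-way at 0, fully open at -1), then the shift along the tool's x, y, z normalised to -1 to 1, where 1 is 0.12 m, then the turn about the tool's z normalised to -1 to 1, where 1 is pi rad. A call has exactly 10 rows; each row is the pose to reach, as a shift and turn from the pose commanded when the call began, along the tool's axes at that moment, turning the shorter way round; what a row does not reach only later rows make up. A row lasts 1/12 s, in which the tool goes at most 41.7 mm and 7.16 degrees, less where a joint would pass 70% of its speed; a pose out of reach is approached as far as the arm can. A call with a number of a shift or a turn outside -1 to 1 is refused whole. A call with a gripper value outside its range is refused whole. The fingers move at their own pace and stop on an object; "grip_force" is the grip in N (left out, the last holds). Time passes only in rows, so rows that repeat a pose let the fingers close, or fill a call up. It gives the time, the measured TCP pose, the force, the opening and the grip force at its end, in the units of the state.
- arm.get_obs(): the state, without advancing time (a new reading comes with each control period).
- arm.snapshot(name): name is "scene" or "top" or "wrist"; returns the picture (400x640x3 uint8, blue, green, red); there is no depth.
- arm.calibration(name): a dict with "mtx" (3x3 intrinsics, pixels), "k1" (the pictures are not rectified: a ray, as slopes to the right and down, at radius r is drawn at 1 + k1 r^2 times it, then the intrinsics apply), "pose" (4x4, takes a point from camera to world coordinates); the wrist camera has in their place "tool_from_camera" (4x4, takes a point from camera to tool coordinates, whose origin is the TCP and whose axes are the flange's). Camera axes: x right, y up, looking along -z (the intrinsics and any distortion apply to the point x, -y, -z); pixel columns grow to the right and rows downward; lengths in mm; the calibration is good to about 2 mm. A picture is of the moment at which its call begins: read the wrist's pose just before it. calibration takes no time and is no camera call.
- arm.hand_in(): hands the job in; it is judged then, once.
The state is a dict: "time_s": time; "q": joint angles; "qd": joint speeds; "tau": joint torques, N m; "position": TCP position; "tool_rot": TCP orientation; "wrist_force": force on the tool from outside, world axes, zero at the start; "torque": the same for the moment, N m; "opening": finger opening in mm; "finger_force": force on a finger pad.
Only numpy, scipy, OpenCV 4.12 (cv2) and the standard library are available. Lean on these libraries where they do the work, as an engineer would, in place of code of your own. Each camera call takes 0.05 s, during which the arm holds its last target. There are 200 camera calls.

## Working session

There is one attempt and no reset: what is moved stays moved. The work goes in short steps, Python scripts to look and compute and a tool call to move; the robot and the scene stay as the last step left them, time stands still between calls to the robot, and variables do not carry over. Pictures are saved under pics/ and viewed, at most 10 in all, crops included, and the job is handed in when it is done.

Besides the shell and the picture viewer there is one more tool, called after "Emit:" by a JSON object that holds its "api" and its "payload", one argument or row to a line. carry_out: Moves the arm, as the interface text tells. Scaled input: -1 to 1 covers 0.12 m each way for a shift and pi rad each way for a turn. Its arguments: {"type":"object","properties":{"increments":{"type":"string"},"grip_force":{"type":"number"}},"required":["increments"]}

```bash
mkdir -p pics; ls; python3 - <<'E'
from bench import arm
import cv2,numpy as np
o=arm.get_obs();print({k:np.round(v,3) for k,v in o.items() if k in('time_s','position','tool_rot','opening')})
a=arm.snapshot('scene');b=arm.snapshot('top')
cv2.imwrite('pics/scene.png',a);cv2.imwrite('pics/top.png',b)
for n in('scene','top','wrist'):
  c=arm.calibration(n);print(n,{k:np.round(v,3).tolist() for k,v in c.items()})
E
```

```text
pics
{'time_s': np.float64(0.0), 'position': array([ 289.854, -581.141,  213.663]), 'tool_rot': array([-0.001,  0.973,  0.229, -0.   ]), 'opening': np.float64(91.936)}
scene {'mtx': [[391.259, 0.0, 312.756], [0.0, 391.259, 195.145], [0.0, 0.0, 1.0]], 'k1': -0.019, 'pose': [[0.997, 0.058, -0.058, 452.561], [-0.082, 0.794, -0.602, -548.583], [0.011, 0.605, 0.796, 930.97], [0.0, 0.0, 0.0, 1.0]]}
top {'mtx': [[514.062, 0.0, 322.817], [0.0, 514.062, 201.343], [0.0, 0.0, 1.0]], 'k1': -0.037, 'pose': [[-0.006, 0.976, -0.217, 230.198], [-1.0, -0.006, -0.0, 66.983], [-0.001, 0.217, 0.976, 1527.394], [0.0, 0.0, 0.0, 1.0]]}
wrist {'mtx': [[327.78, 0.0, 320.558], [0.0, 327.78, 204.121], [0.0, 0.0, 1.0]], 'k1': -0.064, 'tool_from_camera': [[-0.001, 0.962, 0.273, 77.357], [1.0, 0.001, -0.0, -0.016], [-0.0, 0.273, -0.962, -170.015], [0.0, 0.0, 0.0, 1.0]]}
```

View pics/scene.png

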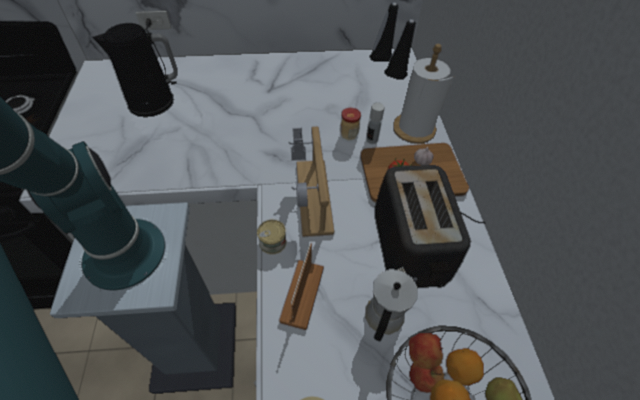

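View pics/top.png

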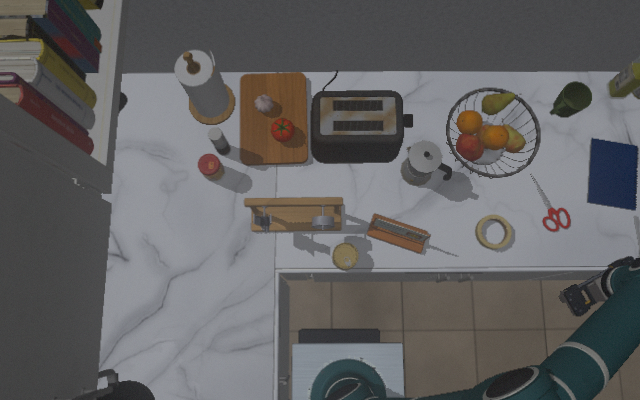

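The top picture shows the rail around (295,215), with the clip on the left hook at (262,222) and the cutter on the right hook at (322,222). The tin is at (345,256) and the stand at (398,233). The scene view agrees: clip (298,145), cutter (303,190), stand (303,290). I'll enlarge both.

```bash
cat > h.py <<'E'
import numpy as np,cv2
from bench import arm
def ray(c,uv,T=None):
    K=c['mtx'];s=(np.array(uv,float)-K[:2,2])/[K[0,0],K[1,1]];d=s.copy()
    for _ in range(20): s=d/(1+c['k1']*(s@s))
    P=c['pose'] if T is None else T@c['tool_from_camera']
    return P[:3,3],P[:3,:3]@np.array([s[0],-s[1],-1])
def tri(rays):
    A=np.zeros((3,3));b=np.zeros(3)
    for o,d in rays:
        d=d/np.linalg.norm(d);M=np.eye(3)-np.outer(d,d);A+=M;b+=M@o
    p=np.linalg.solve(A,b);return p,[np.linalg.norm(np.cross(p-o,d/np.linalg.norm(d))) for o,d in rays]
def atz(r,z): o,d=r;return o+d*(z-o[2])/d[2]
def proj(c,p,T=None):
    P=c['pose'] if T is None else T@c['tool_from_camera']
    q=P[:3,:3].T@(np.array(p)-P[:3,3]);s=np.array([q[0],-q[1]])/-q[2]
    return c['mtx'][:2,:2]@(s*(1+c['k1']*(s@s)))+c['mtx'][:2,2]
def tool(o):
    from scipy.spatial.transform import Rotation as R
    q=o['tool_rot'];T=np.eye(4);T[:3,:3]=R.from_quat([q[1],q[2],q[3],q[0]]).as_matrix();T[:3,3]=o['position'];return T
E
python3 - <<'E'
import cv2
a=cv2.imread('pics/scene.png')[115:340,245:350];b=cv2.imread('pics/top.png')[190:275,240:440]
cv2.imwrite('pics/c1.png',cv2.convertScaleAbs(cv2.resize(b,None,fx=4,fy=4,interpolation=2),alpha=1.5))
cv2.imwrite('pics/c2.png',cv2.convertScaleAbs(cv2.rotate(cv2.resize(a,None,fx=3.5,fy=3.5,interpolation=2),2),alpha=1.5))
E
```

```text
(no output)
```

View pics/c1.png

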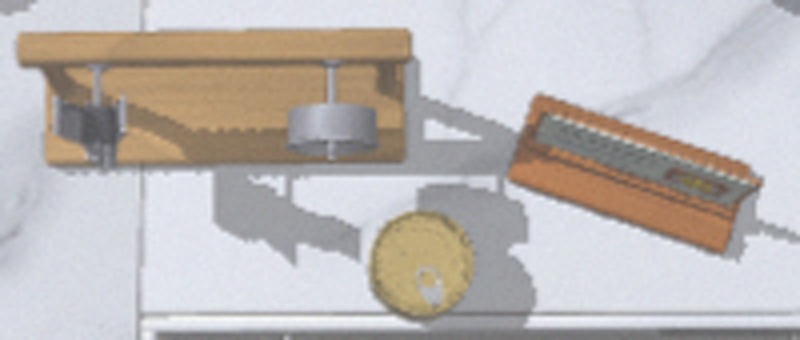

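View pics/c2.png

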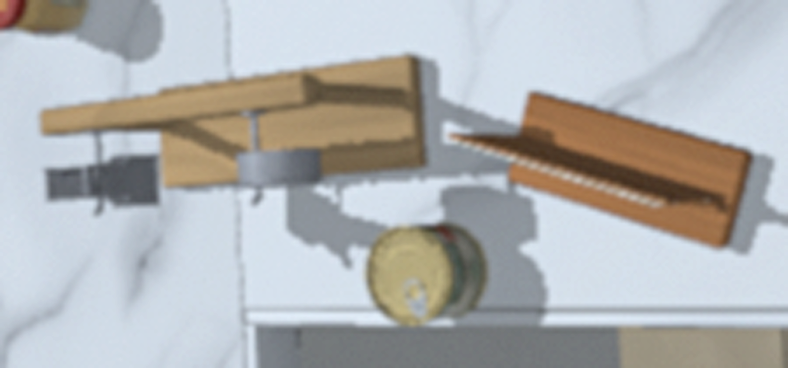

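Crop c1: the clip handles show as light bars at (57,118) and (124,113), and the crossbar corners are at (18,33) to (412,60). The card's top edge runs (548,115)–(760,181). Crop c2: the same edge runs (450,137)–(662,204), and the crossbar front ends are at (42,133) and (305,103).

```bash
python3 - <<'E'
from h import *
ct,cs=arm.calibration('top'),arm.calibration('scene')
t=lambda x,y:ray(ct,(240+x/4-.4,190+y/4-.4)); s=lambda x,y:ray(cs,(245+(367-y)/3.5-.4,115+x/3.5-.4))
np.set_printoptions(precision=1,suppress=True)
for n,a,b in[('barBL',(18,33),(42,112)),('barFL',(18,64),(42,132)),('barBR',(412,30),(305,75)),('barFR',(412,58),(305,100)),('edgeL',(548,115),(450,137)),('edgeR',(760,181),(662,204)),('cutter c',(332,128),(279,168)),('clip handle tops ctr',(90,116),(52,184)),('tin',(421,262),(408,272))]:
  print(n,*tri([t(*a),s(*b)]))
for n,a,z in[('h1',(57,118),190),('h2',(124,113),190),('barFL',(18,64),162),('barFR',(412,58),162),('eL',(548,115),126),('eR',(760,181),126),('footFL',(508,180),18),('footFR',(727,252),18),('footBL',(538,93),18)]: print(n,atz(t(*a),z))
E
```

```text
barBL [543.9 282.3 156.7] [np.float64(1.4654678078012469), np.float64(1.4654678078010825)]
barFL [524.8 282.1 157. ] [np.float64(1.2205575049237931), np.float64(1.2205575049239006)]
barBR [544.9  12.8 158.1] [np.float64(0.5314073185156997), np.float64(0.5314073185156)]
barFR [526.3  13.3 158.8] [np.float64(0.5649019225428387), np.float64(0.5649019225427292)]
edgeL [492.8 -81.7 125.5] [np.float64(0.9126820481142706), np.float64(0.9126820481143072)]
edgeR [ 442.9 -226.9  127.2] [np.float64(1.5810336768107607), np.float64(1.5810336768106754)]
cutter c [483.2  67.8 122.4] [np.float64(1.0082603659482987), np.float64(1.0082603659483576)]
clip handle tops ctr [480.1 226.9 200.7] [np.float64(1.0816377634878456), np.float64(1.0816377634878298)]
tin [398.9   4.7  52.4] [np.float64(0.1365667286425682), np.float64(0.13656672864252167)]
h1 [479.8 249.8 190. ]
h2 [482.9 205.5 190. ]
barFL [522.5 281.1 162. ]
barFR [525.   13.3 162. ]
eL [491.8 -81.8 126. ]
eR [ 444.6 -226.8  126. ]
footFL [463.2 -62.2  18. ]
footFR [ 408.5 -222.4   18. ]
footBL [528.8 -86.3  18. ]
```

Emit:
{"api": "carry_out", "payload": {
  "increments": "-1 0.2 -0.2 -0.2 -0.03; -1 0.4 -0.4 -0.4 -0.06; -1 0.6 -0.6 -0.6 -0.09; -1 0.8 -0.8 -0.75 -0.12; -1 1 -1 -0.9 -0.15; -1 1 -1 -0.9 -0.18; -1 1 -1 -0.9 -0.21; -1 1 -1 -0.9 -0.24; -1 1 -1 -0.9 -0.249; -1 1 -1 -0.9 -0.249"
}}

```text
time_s: 0.93
position: [343.8, -420.5, 322.3]
tool_rot: [-0.0, 0.812, 0.583, -0.0]
wrist_force: [-0.3, 0.5, 0.5]
opening: 91.8
finger_force: 0.0
```

Emit:
{"api": "carry_out", "payload": {
  "increments": "-1 0.15 0.05 0 0; -1 0.3 0.1 0 0; -1 0.45 0.15 0 0; -1 0.6 0.2 0 0; -1 0.8 0.25 0 0; -1 1 0.3 0 0; -1 1 0.3 0 0; -1 1 0.3 0 0; -1 1 0.3 0 0; -1 1 0.3 0 0"
}}

```text
time_s: 1.77
position: [415.7, -319.7, 322.4]
tool_rot: [-0.0, 0.813, 0.582, -0.0]
wrist_force: [0.5, -0.1, -0.5]
opening: 92.1
finger_force: 0.0
```

Emit:
{"api": "carry_out", "payload": {
  "increments": "-1 0.15 0.05 0 0; -1 0.3 0.1 0 0; -1 0.45 0.15 0 0; -1 0.6 0.2 0 0; -1 0.75 0.2 0 0; -1 0.8 0.2 0 0; -1 0.8 0.2 0 0; -1 0.8 0.2 0 0; -1 0.8 0.2 0 0; -1 0.8 0.2 0 0"
}}

```text
time_s: 2.6
position: [469.3, -236.8, 322.6]
tool_rot: [0.0, 0.813, 0.582, -0.0]
wrist_force: [1.1, -0.3, 0.6]
opening: 91.8
finger_force: 0.0
```

```bash
python3 - <<'E'
from h import *
o=arm.get_obs();a=arm.snapshot('wrist');np.save('Tw1.npy',tool(o));cv2.imwrite('pics/w1.png',a)
print(o['position'],proj(arm.calibration('wrist'),[468,-154,126],tool(o)))
E
```

```text
[ 469.29580657 -236.76667812  322.55568592] [294.48733312 110.80110523]
```

View pics/w1.png

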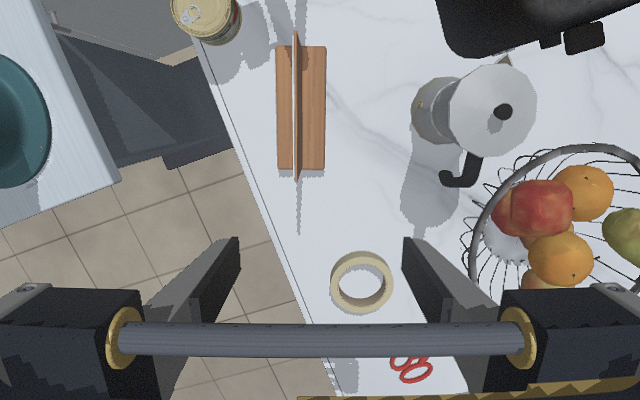

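The wrist picture shows the card edge nearly vertical, from (295,31) to (297,180). The foot is at (277–326, 46–169).

```bash
python3 - <<'E'
from h import *
c=arm.calibration('wrist');T=np.load('Tw1.npy')
a=cv2.imread('pics/w1.png')
for z in(126,):
  p,q=[atz(ray(c,u,T),z) for u in((295.3,31),(297.3,180))];print(p,q,(p+q)/2,np.linalg.norm(p-q),np.degrees(np.arctan2(*(p-q)[1::-1])))
cv2.imwrite('pics/w1c.png',cv2.resize(a[20:200,265:335],None,fx=4,fy=3.3,interpolation=2))
E
```

```text
[495.98647309 -78.96475431 126.        ] [ 444.92432226 -226.76627991  126.        ] [ 470.45539767 -152.86551711  126.        ] 156.37338078355486 70.94110345547492
```

View pics/w1c.png

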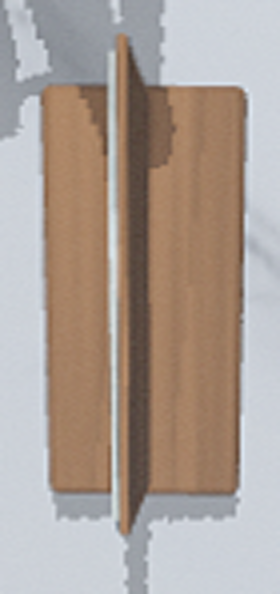

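The card sits left of the board. The joint edge centre is near columns 294.5–295.3, which puts the middle of the edge at about (469, -153, 126) with yaw about -0.33. Next I go to the clip.

Emit:
{"api": "carry_out", "payload": {
  "increments": "-1 0.2 -0.05 0 0.03; -1 0.4 -0.1 0 0.06; -1 0.6 -0.2 0 0.09; -1 0.8 -0.25 0 0.12; -1 1 -0.3 0 0.146; -1 1 -0.3 0 0.146; -1 1 -0.3 0 0.146; -1 1 -0.3 0 0.146; -1 1 -0.3 0 0.146; -1 1 -0.3 0 0.146"
}}

```text
time_s: 3.48
position: [474.1, -111.4, 322.4]
tool_rot: [-0.0, 0.924, 0.382, -0.0]
wrist_force: [0.4, 0.7, 0.8]
opening: 91.6
finger_force: 0.0
```

Emit:
{"api": "carry_out", "payload": {
  "increments": "-1 0.2 -0.2 0 0; -1 0.4 -0.4 0 0; -1 0.6 -0.6 0 0; -1 0.8 -0.8 0 0; -1 1 -1 0 0; -1 1 -1 0 0; -1 1 -1 0 0; -1 1 -1 0 0; -1 1 -1 0 0; -1 1 -1 0 0"
}}

```text
time_s: 4.32
position: [474.3, 57.9, 322.4]
tool_rot: [0.0, 0.924, 0.382, -0.0]
wrist_force: [-0.8, -0.4, -0.0]
opening: 91.8
finger_force: 0.0
```

Emit:
{"api": "carry_out", "payload": {
  "increments": "-1 0.2 -0.2 0 0.03; -1 0.4 -0.35 0.1 0.06; -1 0.6 -0.5 0.2 0.09; -1 0.8 -0.7 0.3 0.12; -1 1 -0.9 0.4 0.15; -1 1 -0.9 0.5 0.18; -1 1 -0.9 0.5 0.21; -1 1 -0.9 0.5 0.25; -1 1 -0.9 0.5 0.25; -1 1 -0.9 0.5 0.25"
}}

```text
time_s: 5.15
position: [482.8, 220.1, 262.5]
tool_rot: [0.0, 1.0, 0.001, -0.0]
wrist_force: [0.1, -0.1, -0.0]
opening: 92.0
finger_force: 0.0
```

```bash
python3 - <<'E'
from h import *
o=arm.get_obs();a=arm.snapshot('wrist');np.save('Tw2.npy',tool(o));cv2.imwrite('pics/w2.png',cv2.convertScaleAbs(a,alpha=1.4))
c=arm.calibration('wrist');print(o['position'],o['tool_rot'])
for p in([483,228,191],[483,253,191],[483,203,191],[483,228,143]):print(p,proj(c,p,tool(o)))
E
```

```text
[482.83273079 220.10803826 262.48567285] [ 1.86574888e-04  9.99998982e-01  1.41461526e-03 -5.12932453e-06]
[483, 228, 191] [310.49935665 214.82699209]
[483, 253, 191] [278.2011201  214.75976314]
[483, 203, 191] [342.82803354 214.88096694]
[483, 228, 143] [312.01973155 198.83814012]
```

View pics/w2.png

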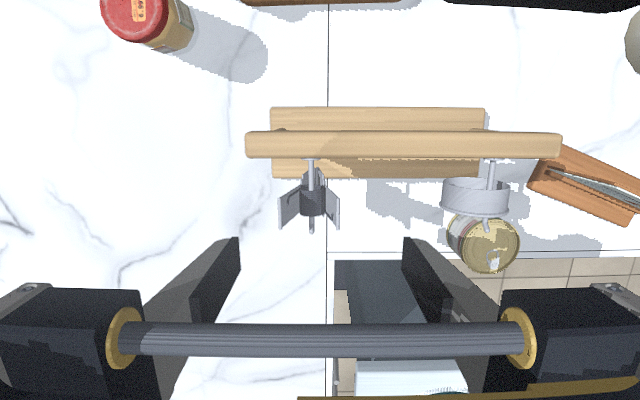

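The wrist picture shows the clip handle tops at columns about 280 and 338 and rows 192–230. Their middle is (309,212), within 2–3 mm of the prediction. I descend and close.

Emit:
{"api": "carry_out", "payload": {
  "increments": "-1 0.01 -0.075 0.1 0; -1 0.01 -0.075 0.2 0; -1 0.01 -0.075 0.35 0; -1 0.01 -0.075 0.5 0; -1 0.01 -0.075 0.65 0; -1 0.01 -0.075 0.8 0; -1 0.01 -0.075 0.854 0; -1 0.01 -0.075 0.854 0; -1 0.01 -0.075 0.854 0; -1 0.01 -0.075 0.854 0"
}}

```text
time_s: 6.03
position: [484.3, 230.1, 161.0]
tool_rot: [-0.0, 1.0, 0.001, 0.001]
wrist_force: [0.2, -0.2, 0.7]
opening: 92.0
finger_force: 0.0
```

Emit:
{"api": "carry_out", "payload": {
  "increments": "1 0 0 0 0; 1 0 0 0 0; 1 0 0 0 0; 1 0 0 0 0; 1 0 0 0 0; 1 0 0 0 0; 1 0 0 0 0; 1 0 0 0 0; 1 0 0 0 0; 1 0 0 0 0",
  "grip_force": 30
}}

```text
time_s: 6.87
position: [484.9, 230.9, 162.6]
tool_rot: [-0.0, 1.0, 0.001, 0.002]
wrist_force: [-4.1, -1.7, 23.5]
opening: 27.5
finger_force: 27.1
```

```bash
python3 - <<'E'
from h import *
o=arm.get_obs();a=arm.snapshot('wrist');cv2.imwrite('pics/w3.png',cv2.convertScaleAbs(a,alpha=1.4))
print(o['opening'],o['finger_force'],o['position'])
E
```

```text
27.502812141244124 27.09285304415971 [484.91244982 230.92653732 162.63337899]
```

View pics/w3.png

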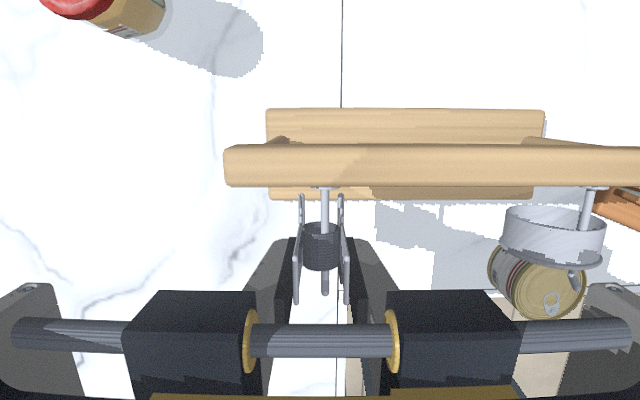

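The fingers are at 27.5 mm with the handles parallel, so the clip is squeezed to the stop while still on the hook. The coil is at (322,245). I lift 10 mm.

Emit:
{"api": "carry_out", "payload": {
  "increments": "1 0 0 -0.02 0; 1 0 0 -0.04 0; 1 0 0 -0.06 0; 1 0 0 -0.08 0; 1 0 0 -0.09 0; 1 0 0 -0.1 0; 1 0 0 -0.1 0; 1 0 0 -0.1 0; 1 0 0 -0.1 0; 1 0 0 -0.1 0"
}}

```text
time_s: 7.75
position: [483.5, 229.8, 171.9]
tool_rot: [0.0, 1.0, 0.0, -0.0]
wrist_force: [0.2, 0.6, -1.0]
opening: 27.1
finger_force: 30.0
```

Emit:
{"api": "carry_out", "payload": {
  "increments": "1 -0.06 0 0 0; 1 -0.12 0 0 0; 1 -0.2 0 0 0; 1 -0.28 0 0 0; 1 -0.36 0 0 0; 1 -0.44 0 0 0; 1 -0.52 0 0 0; 1 -0.58 0 0 0; 1 -0.58 0 0 0; 1 -0.58 0 0 0"
}}

```text
time_s: 8.58
position: [414.0, 229.8, 172.3]
tool_rot: [0.0, 1.0, 0.001, 0.0]
wrist_force: [-0.7, 0.6, -1.0]
opening: 27.5
finger_force: 30.0
```

Emit:
{"api": "carry_out", "payload": {
  "increments": "1 0 0 -0.25 0; 1 0 0 -0.5 0; 1 0 0.1 -0.75 0; 1 0 0.3 -0.75 -0.03; 1 0 0.5 -0.75 -0.06; 1 0 0.7 -0.75 -0.1; 1 0 0.9 -0.75 -0.14; 1 0 1 -0.75 -0.18; 1 0 1 -0.75 -0.22; 1 0 1 -0.75 -0.25"
}}

```text
time_s: 9.42
position: [414.8, 108.5, 262.3]
tool_rot: [0.0, 0.923, 0.384, 0.0]
wrist_force: [0.0, 0.1, -1.0]
opening: 27.8
finger_force: 30.0
```

Emit:
{"api": "carry_out", "payload": {
  "increments": "1 -0.15 0.15 0 0; 1 -0.3 0.3 0 -0.03; 1 -0.45 0.45 0 -0.06; 1 -0.6 0.6 0 -0.09; 1 -0.75 0.75 0 -0.12; 1 -0.9 0.9 0 -0.144; 1 -1 1 0 -0.144; 1 -1 1 0 -0.144; 1 -1 1 0 -0.144; 1 -1 1 0 -0.144"
}}

```text
time_s: 10.25
position: [414.6, -59.1, 262.1]
tool_rot: [-0.0, 0.814, 0.581, 0.0]
wrist_force: [-0.3, -0.6, -1.6]
opening: 27.4
finger_force: 30.0
```

```bash
python3 - <<'E'
from h import *
o=arm.get_obs();T=tool(o);print(o['time_s'],o['position'],np.degrees(np.arctan2(T[1,0],T[0,0])),T[:3,:3].T@(np.array([469,-153,262])-o['position'])/120)
E
```

```text
10.25 [414.57478462 -59.10404402 262.13358286] 71.00316886956843 [-0.59221538  0.68354708  0.00086674]
```

Emit:
{"api": "carry_out", "payload": {
  "increments": "1 -0.1 0.1 0 0; 1 -0.2 0.2 0 0; 1 -0.3 0.35 0 0; 1 -0.4 0.5 0 0; 1 -0.5 0.6 0.05 0; 1 -0.592 0.68 0.1 0; 1 -0.592 0.68 0.2 0; 1 -0.592 0.68 0.3 0; 1 -0.592 0.68 0.3 0; 1 -0.592 0.68 0.3 0"
}}

```text
time_s: 11.08
position: [468.0, -152.7, 225.5]
tool_rot: [-0.001, 0.814, 0.581, -0.0]
wrist_force: [0.4, 0.5, -1.2]
opening: 27.4
finger_force: 30.0
```

```bash
python3 - <<'E'
from h import *
o=arm.get_obs();T=tool(o);a=arm.snapshot('wrist');np.save('Tw3.npy',T)
b=cv2.convertScaleAbs(a[60:380,200:440],alpha=1.4);cv2.imwrite('pics/w4.png',cv2.resize(b,None,fx=1.8,fy=1.8,interpolation=2))
c=arm.calibration('wrist');P=o['position'];print(P,o['opening'])
for n,p in(('edge mid',[469,-153,126]),('edgeL',[494.5,-78,126]),('tcp',P)):print(n,(proj(c,p,T)-[200,60])*1.8)
x,y=T[:3,0],T[:3,1]
for s in(-15,15):print('lip',(proj(c,P+s*y+21*x-np.array([0,0,70]),T)-[200,60])*1.8)
E
```

```text
[ 467.97643704 -152.6876166   225.53178412] 27.414780816266656
edge mid [219.24623465 260.81031652]
edgeL [218.74331895  88.11582009]
tcp [216.50280947 348.34316878]
lip [180.9215495  232.05438372]
lip [252.76782081 231.99154478]
```

View pics/w4.png

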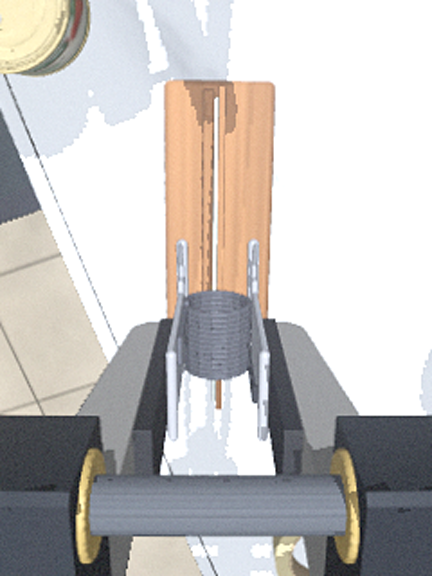

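The wrist crop shows the lips at about columns 181 and 253 (middle 217). The card edge is at columns 212–224 (middle 218), so it is centred within 0.5 mm and parallel. I lower about 45 mm.

Emit:
{"api": "carry_out", "payload": {
  "increments": "1 0 0.005 0.03 0; 1 0 0.005 0.07 0; 1 0 0.005 0.12 0; 1 0 0.005 0.17 0; 1 0 0.005 0.22 0; 1 0 0.005 0.27 0; 1 0 0.005 0.32 0; 1 0 0.005 0.36 0; 1 0 0.005 0.38 0; 1 0 0.005 0.38 0"
}}

```text
time_s: 11.97
position: [468.5, -153.8, 179.8]
tool_rot: [-0.001, 0.814, 0.581, -0.0]
wrist_force: [-0.3, -1.0, -1.6]
opening: 27.8
finger_force: 30.0
```

```bash
python3 - <<'E'
from h import *
o=arm.get_obs();print(o['position'],o['wrist_force'],o['opening'])
a=arm.snapshot('wrist');s=arm.snapshot('scene');f=lambda i,k:cv2.resize(cv2.convertScaleAbs(i,alpha=1.4),k,interpolation=2)
cv2.imwrite('pics/f.png',np.hstack([f(a[60:300,230:410],(420,560)),f(s[230:350,260:340],(373,560))]))
E
```

```text
[ 468.48991992 -153.7611974   179.7763512 ] [-0.34870631 -1.01731896 -1.59046448] 27.84384279852141
```

View pics/f.png

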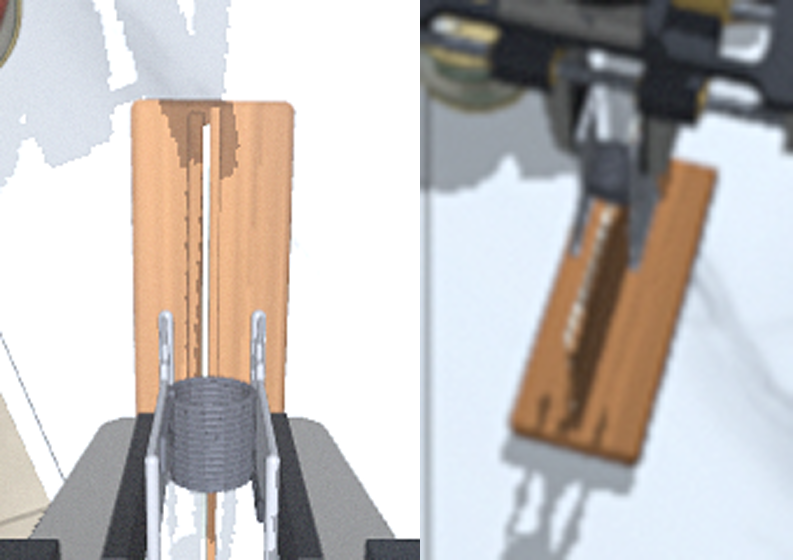

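The wrist half shows the jaws at columns 163 and 259, with the edge at 203–218 midway between them. The scene half shows the jaws straddling the edge with gaps on both sides. There is no contact force and the edge is about 18 mm inside the mouth, so I hand in.

```bash
python3 -c "
from bench import arm
print(arm.hand_in())"
```

```text
the job is handed in; nothing more can be done
None
```

The clip is off its hook and held gaping over the middle of the card's top edge, with the edge about 18 mm inside the mouth. In the last pictures and force readings neither jaw touches card or board; I handed it in at about 12 s, and no verdict was shown.

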